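Hang the slide carrier on the drip rail

ROBOT

A 6-joint arm with a two-finger parallel gripper is mounted at the origin on the work surface. World frame = base frame: x ahead of the robot, y to its left, z up, the work surface at z = 0. Lengths are in m, angles in rad, forces in N, time in s.
With the tool pointing down it reaches from about 0.375 to 0.75 m from the base axis. Payload 9 kg.
Tool frame: the origin (TCP) lies on the centre line of the jaws, within the pads' length; the fingertips stand 8 mm ahead of it and the grasp point (between the pads) lies 11 mm behind it; z points along the fingers, y is the direction in which the jaws open and shut (so a half turn about z gives the same grasp; the last joint's range is limited). The gripper opens to 85 mm and grips with 20 to 120 N. Pads are 22 mm wide; open, the fingers measure 114 mm over their backs; the gripper's body (76 mm by 85 mm) begins 54 mm behind the grasp point. The pads swing forward as they close: fully open they stand 13 mm farther back than shut.
Start: joints at [-1.374, 0.104, 0.097, 1.564, 0, 1.353], TCP at [0.242, -0.549, 0.239] pointing down, gripper open.
Joint ranges: [-2.99, 2.99], [-0.84, 1.86], [-1.1, 1.16], [-1.84, 2.11], [-1.51, 1.56], [-3.14, 3.14]. Speed limits (rad/s): [2.22, 2.22, 2.57, 3.14, 3.14, 3.14].

INTERFACE

Orientations are given as a unit quaternion [x, y, z, w].
In Python, from workcell import r, vision, ticket, regions_of, telemetry gives the robot as it stands. Calls block until the motion is done:
- r.movep(position, orientation): joint-space move of the TCP to a pose.
- r.move_linear(position, velocity=0.15, attitude=None, guard=None): straight line of the TCP; attitude=None keeps the orientation; velocity is the mean speed in m/s. With guard (N) it stops when the force on the tool has changed by that much, and returns True; else False.
- r.move_joints(angles): joint-space move.
- r.gripper_to(opening, f_grip=None): opening from 0.0 (shut) to 1.0 (fully open); f_grip is the grip in N (None keeps the last); returns when the fingers have stopped.
- r.dwell(seconds).
- r.ik(position, orientation): joint angles nearest the present ones, or None.
- vision.camera(name): name is "side" or "top" or "wrist"; returns a dict with "img" (400x640x3 uint8, red, green, blue), "fx", "fy", "cx", "cy" (pixels), "rvec" (rotation vector, rad) and "tvec" (3), from world to camera coordinates, as OpenCV has them; the wrist camera has in their place "T_tool_cam" (4x4, takes a point from camera to tool coordinates, whose origin is the TCP and whose axes are the flange's). Camera axes: x right, y down, z forward; pixel columns grow to the right and rows downward; lengths in m; the calibration is good to about 2 mm. A picture is of the moment at which its call begins: read the wrist's pose just before it. There is no depth.
A pose or a line that the arm cannot do raises r.Unreachable and nothing moves.
- ticket.finish_job(): hands the job in, once; it reports no verdict.
Trained networks look in a picture, given as the dict that the camera call returned (one of the last four; its "shot" number tells which), for a name from the list of things; names that differ only in an ending like _2 or _b are one class to them, and where a whole thing is asked for, a point or a joint stands for the part that bears it (a point fixed in the world has none). Each returns a list of dicts, best first, with "score" (0 to 1); they miss things now and then, are a little off and sometimes report something else, mostly with a low value. They report only what shows in the picture. A call takes as long as a camera call. They do not tell look-alikes from the thing itself.
- regions_of(query, picture): "pixels" (400x640 bool, what is visible of it) and "point" ([row, column] in pixels, amid what is visible of it).
Readings, each from a call of its own:
- telemetry.get_time(): time.
- telemetry.get_q(): joint angles.
- telemetry.get_qvel(): joint speeds.
- telemetry.get_effort(): joint torques, N m.
- telemetry.get_eef_pos(): TCP position.
- telemetry.get_eef_rot(): TCP orientation.
- telemetry.get_wrist_force(): force on the tool from outside, world axes, zero at the start.
- telemetry.get_ft_torque(): the same for the moment, N m.
- telemetry.get_finger_gap(): opening from 0.0 (shut) to 1.0 (fully open).
Only numpy, scipy, OpenCV 4.12 (cv2) and the standard library are available. Lean on these libraries where they do the work, as an engineer would, in place of code of your own. Each camera call takes 0.05 s, during which the arm holds its last target. There are 200 camera calls.

TASK

Lift the slide carrier by its black handle, keep it upright, and hook it gently onto the uncovered high end of the sloping drip rail so that both wheels ride on the bar. Ease it down the rail, through the spring catch until both wheels are past it, and let go there so that it rolls by itself under the keeper rod to the stop and stays there. Never drop, bang or press the carrier hard on the rail, and leave the bottle, the jar and the slide box alone.

Things in the scene. Friction and masses are not known exactly. Their poses are not given: they have to be found in the camera images.
- stand: drip stand, fixed: steel tray 150 x 380 mm, rim 16 mm high; two 12 mm posts at its back (+x side, 70 mm behind the rail, up to 220 mm high) hold the rail by level arms. Origin: on the bench under the rail, 165 mm uphill of the stop. x from the rail to the posts, y along the rail uphill, z up
- stop (a point): on the stand, top edge of the rail at the face of the rubber stop, the rail's low end, 145 mm above the bench; axes as the stand's. The rail, a bar 6 mm thick and 14 mm high with a rounded top, rises from here along +y for 345 mm. Its slope was clamped by hand at 75 to 195 mm per metre and is not measured: the height of its open end has to be felt. All rigid but the soft stop
- under_catch (a point): on the tray, 4 mm above the bench, straight under the spring catch, 200 mm up the rail from the stop: a round-nosed plunger 7 mm wide standing 3.5 mm out of the bar's top. It holds a wheel from either side and gives way to a few newtons of push along the rail (spring: 6 N to start, 9 N fully down). Both wheels are past it when the carrier's middle is under 170 mm from the stop
- under_open (a point): on the tray, 4 mm above the bench, under the open part of the rail, 265 mm up from the stop: the place to set the middle of the carrier. A keeper rod 5 mm thick, its underside 28 mm above the bar (2 mm over the wheel flanges), covers the bar from 0 to 198 mm and flares upward to its end at 216 mm, 39 mm above the bar, held from the post side; from there to 345 mm the bar is open above
- carrier: slide carrier, 0.36 kg give or take a quarter; origin under its middle, y lengthwise, z up. Steel rack 40 (x) x 84 (y) x 30 mm high with glass slides; foot plate at 51 to 54 mm; on the -x side an upright plate (x -10 to -14 mm, 60 mm long) carrying two wheels and, above them, the handle. Must hang with its axes as the stand's: +x side to the posts
- handle (a point): grip point, in the middle of the carrier's black handle, 186 mm above its underside; the handle is a block 12 mm thick (x), 36 mm long (y), 40 mm high (163 to 203 mm above the underside) over a steel shelf
- wheels (a point): on the carrier, midway between the bottoms of the two wheel treads, 114 mm above its underside, 72 mm under the grip point. Axles along x, at y -22 and +22 mm; nylon treads 22 mm across and 8 mm wide between two flanges 30 mm across, 2 mm thick. Against the stop this point is 37 mm from it. Past the catch the carrier rolls down by its weight in one to five seconds
- mouth (a point): on the carrier, centre of the opening that takes the rail, 82 mm above its underside and 32 mm under the treads; open to the carrier's +x side, 56 mm high from the foot plate to the lower edge of the wheel flanges
- amber_bottle: brown stoppered reagent bottle, 70 mm across, 136 mm high; origin under its centre; leave alone
- stain_jar: stain jar with a black lid and a rubber teat, 62 mm across, 102 mm high; origin under its centre; leave alone
- slide_box: flat blue slide box 85 x 100 x 30 mm; origin under its centre; leave alone
Things that resemble listed ones, but are neither listed nor needed, are in the scene too. There is more than one size of the carrier; the job needs the larger.

How it is judged:
On the way, in this order (a step that is already met when the one before it is completed fails the run):
1. the carrier bears with its wheels on the open part of the rail, short of the catch, in line with the rail (contact force between carrier and stand above 1 N and y of wheels in the frame of stop between 0.234 and 0.325 m and x of wheels in the frame of stop between -0.005 and 0.005 m and z of wheels in the frame of stop above 0.01 m and angle between the y axis of carrier and the y axis of stand, either way round below 0.2 rad), for 0.1 s.
2. let go below the catch, it rolls down by itself (contact force between each of the fingers, the arm and carrier below 0.1 N and contact force between carrier and stand above 0.3 N and y of wheels in the frame of stop between 0.05 and 0.172 m and linear speed of carrier above 0.02 m/s), for 0.1 s.
At the end, for the whole second after the job is handed in: the carrier hangs on the rail by both wheels, its middle 28 to 45 mm from the stop (that is, against it), upright within 17 degrees, at rest and let go (y of wheels in the frame of stop between 0.028 and 0.045 m and x of wheels in the frame of stop between -0.007 and 0.007 m and z of wheels in the frame of stop between -0.003 and 0.012 m and angle between carrier's own z axis and vertical below 0.3 rad and linear speed of carrier below 0.02 m/s and contact force between the fingers and carrier below 0.1 N); the robot touches nothing.
It fails at once if the carrier was pressed or banged against the rail or the stand with more than 20 N (contact force between carrier and stand above 20 N).
It fails at once if the carrier was dropped (unheld, clear of the rail and falling faster than 0.3 m/s, as after 5 mm of fall) (contact force between the fingers and carrier below 0.05 N and contact force between carrier and stand below 0.05 N and height (world z) of wheels above 0.125 m and linear speed of carrier above 0.3 m/s).
It fails at once if the carrier was tipped more than 30 degrees (angle between carrier's own z axis and vertical above 0.52 rad).
It fails at once if the bottle, the jar or the slide box was moved more than 20 mm (distance of any of amber_bottle, stain_jar, slide_box from where it was at the start of the episode above 0.02 m).
It also fails if it takes over 72 s, if anything falls off the work surface, if the arm or the gripper's body presses on something with over 40 N, if the wrist force passes 120 N, or if a joint passes its speed limit or range.

## Working session

There is one attempt and no reset: what is moved stays moved. The work goes in short steps, each a Python script; the robot and the scene stay as the last script left them, time stands still between calls to the robot, and variables do not carry over. Pictures are saved under pics/ and viewed, about 8 in all and at most 12, crops included, and the job is handed in when it is done.

```bash
ls; mkdir -p pics
cat > h.py <<'E'
import numpy as np, cv2
from scipy.spatial.transform import Rotation as R
from workcell import r, vision, ticket, regions_of, telemetry as t
def save(p,n): cv2.imwrite(f'pics/{n}.png',p['img'][:,:,::-1])
def cam(p,pose=None):
    "returns R_wc, origin (camera->world)"
    if 'rvec' in p:
        Rm=cv2.Rodrigues(np.array(p['rvec'],float))[0]; return Rm.T,-Rm.T@np.array(p['tvec'],float).ravel()
    T=np.array(p['T_tool_cam']); Rt=R.from_quat(pose[1]).as_matrix()
    return Rt@T[:3,:3], Rt@T[:3,3]+np.array(pose[0])
def wrist():
    pose=(t.get_eef_pos(),t.get_eef_rot()); return vision.camera('wrist'),pose
def ray(p,uv,pose=None):
    Rc,o=cam(p,pose); d=Rc@np.array([(uv[0]-p['cx'])/p['fx'],(uv[1]-p['cy'])/p['fy'],1]); return o,d
def onz(p,uv,z,pose=None):
    o,d=ray(p,uv,pose); return o+d*(z-o[2])/d[2]
def proj(p,X,pose=None):
    Rc,o=cam(p,pose); c=Rc.T@(np.array(X)-o); return np.array([p['fx']*c[0]/c[2]+p['cx'],p['fy']*c[1]/c[2]+p['cy']])
def tri(rays):
    A=0;b=0
    for o,d in rays:
        d=d/np.linalg.norm(d);M=np.eye(3)-np.outer(d,d);A=A+M;b=b+M@o
    return np.linalg.solve(A,b)
E
python3 - <<'E'
from h import *
P={n:vision.camera(n) for n in('side','top')}
for n,p in P.items():
    save(p,n); print(n,cam(p)[1],p['fx'])
    for q in('carrier','handle','wheels','stop','under_catch','under_open','stand','amber_bottle','stain_jar','slide_box'):
        for d in regions_of(q,p)[:4]:
            r0,c0=d['point']; m=d['pixels']; ys,xs=np.nonzero(m)
            print(n,q,round(d['score'],2),'uv',round(c0),round(r0),'box',xs.min(),ys.min(),xs.max(),ys.max(),m.sum())
print(t.get_time(),t.get_eef_rot())
E
```

```text
pics
side [0.07967367 0.65337117 0.6413408 ] 425.83527983955565
side carrier 0.96 uv 235 302 box 224 262 258 333 1533
side carrier 0.68 uv 278 312 box 254 253 301 364 2976
side carrier 0.65 uv 304 214 box 233 133 365 277 7735
side handle 0.95 uv 239 301 box 224 263 258 331 1425
side handle 0.92 uv 281 310 box 254 253 302 364 3068
side wheels 0.93 uv 235 298 box 224 263 258 333 1463
side wheels 0.62 uv 278 313 box 254 254 302 364 3003
side stop 0.71 uv 304 214 box 233 134 366 277 7601
side under_catch 0.69 uv 304 216 box 234 134 365 278 7604
side under_open 0.76 uv 305 218 box 233 133 365 278 7501
side stand 0.91 uv 303 215 box 234 134 364 277 7527
side stain_jar 0.92 uv 365 161 box 355 144 375 177 602
side slide_box 0.94 uv 389 247 box 365 228 414 270 1446
top [0.44997509 0.00287828 1.0512476 ] 403.2540931630379
top carrier 0.9 uv 202 238 box 170 227 221 246 798
top carrier 0.63 uv 204 199 box 182 193 215 206 313
top handle 0.78 uv 195 236 box 170 227 221 245 754
top handle 0.56 uv 201 199 box 182 192 215 206 311
top wheels 0.83 uv 198 233 box 171 227 220 245 747
top wheels 0.73 uv 203 196 box 182 192 215 206 335
top wheels 0.18 uv 442 234 box 428 221 463 249 823
top stop 0.83 uv 327 165 box 252 111 417 203 9186
top stop 0.36 uv 442 236 box 426 221 463 248 842
top under_catch 0.67 uv 328 161 box 252 111 417 202 9227
top under_open 0.71 uv 333 162 box 251 111 417 203 9171
top stand 0.56 uv 329 163 box 252 111 416 202 9028
top amber_bottle 0.87 uv 442 234 box 427 222 462 248 789
top amber_bottle 0.68 uv 330 162 box 253 112 416 201 8890
top stain_jar 0.89 uv 446 155 box 432 145 463 171 672
top slide_box 0.69 uv 336 253 box 315 232 359 269 1304
1.1 [9.78572408e-01 2.05902975e-01 4.55491877e-06 8.09306211e-05]
```

View pics/side.png

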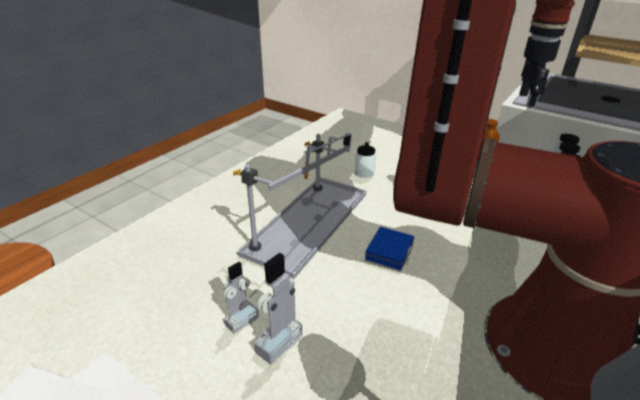

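View pics/top.png

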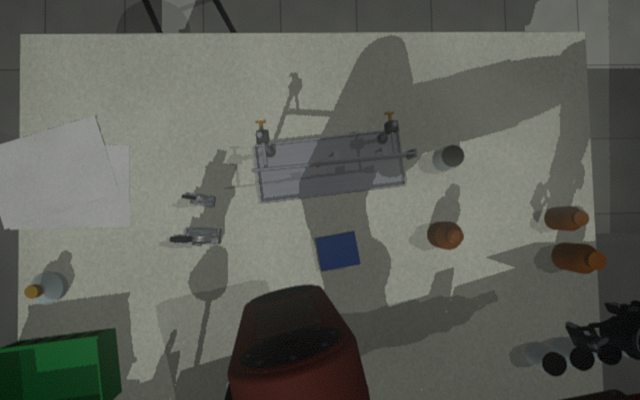

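Side view: large carrier at (278,312), handle at (275,268); look-alike small carrier at (235,302). Top view: large one at (202,238), small one at (204,199). Rail: low stop near (412,155) beside the jar, with its high end to the left. I'll check this in one close crop.

Run:
```python
from h import *
s=cv2.imread('pics/side.png');tp=cv2.imread('pics/top.png')
a=cv2.resize(tp[105:255,160:425],None,fx=3,fy=3,interpolation=cv2.INTER_CUBIC)
cv2.imwrite('pics/c1.png',a)
b=cv2.resize(s[120:370,215:375],None,fx=2.4*1,fy=2.4,interpolation=cv2.INTER_CUBIC)
cv2.imwrite('pics/c2.png',b)
P={n:vision.camera(n) for n in('side','top')}
print(tri([ray(P['side'],(275,268)),ray(P['top'],(180,239))]),'h big')
print(tri([ray(P['side'],(235,271)),ray(P['top'],(191,199))]),'h small')
w,po=wrist(); print(np.round(w['T_tool_cam'],3),w['fx'])
for n,uv in(('tray',[(262,202),(405,182),(398,133),(258,147)]),): print([np.round(onz(P['top'],u,0.016),3) for u in uv])
```

```text
[0.41633283 0.28403264 0.1855962 ] h big
[0.50715555 0.28048027 0.12707911] h small
[[-0.001 -0.959 -0.283  0.073]
 [ 1.    -0.001  0.    -0.   ]
 [-0.    -0.283  0.959 -0.135]
 [ 0.     0.     0.     1.   ]] 300.3744335244785
[array([0.499, 0.132, 0.016]), array([ 0.542, -0.238,  0.016]), array([ 0.671, -0.224,  0.016]), array([0.64 , 0.14 , 0.016])]
```

View pics/c1.png

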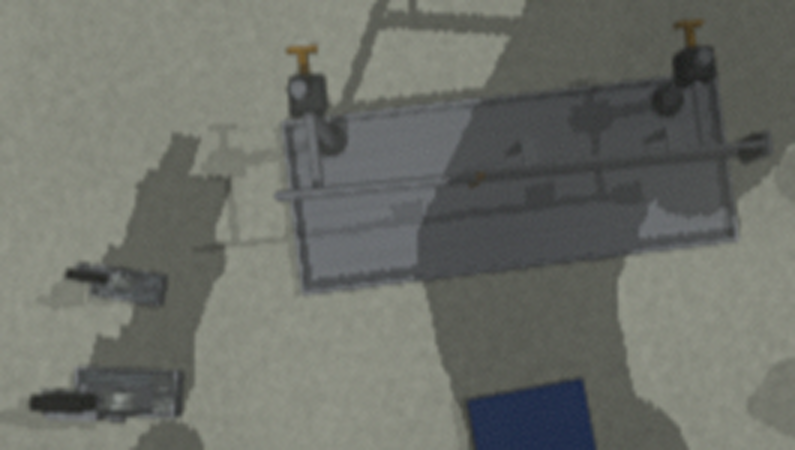

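View pics/c2.png

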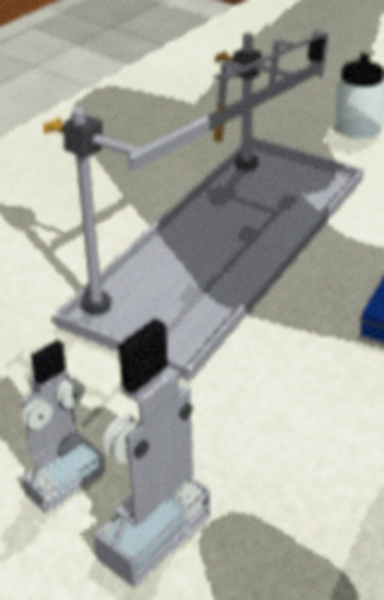

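```bash
cat >> h.py <<'E'
def quat(yaw,pitch=0.,flip=1):
    """tool down, tool x along flip*(world y turned by yaw), jaws along carrier x; pitch = carrier +y end up"""
    y=np.array([-np.sin(yaw),np.cos(yaw),0]); x=np.array([np.cos(yaw),np.sin(yaw),0])
    B=np.c_[flip*y,flip*x,[0,0,-1]]
    return (R.from_rotvec(pitch*x)*R.from_matrix(B)).as_quat()
E
python3 - <<'E'
from h import *
P={n:vision.camera(n) for n in('side','top')}
print('hi end',tri([ray(P['side'],(270,188)),ray(P['top'],(252.7,170))]))
print('stop',tri([ray(P['side'],(345,150)),ray(P['top'],(407.3,155.7))]),onz(P['top'],(407.3,155.7),.145))
for f in(1,-1):
    for X in([.416,.284,.40],[.416,.284,.19],[.51,.1,.28],[.57,0,.26]):
        print(f,np.round(r.ik(X,quat(.09,0.1 if X[0]>.5 else 0,f)) ,2) if r.ik(X,quat(.09,0,f)) is not None else None)
E
```

```text
hi end [0.55794077 0.127225   0.20143095]
stop [ 0.59489874 -0.21719989  0.13188013] [ 0.59065391 -0.21532722  0.145     ]
1 [ 0.34 -0.08  0.21  1.86  0.    1.82]
1 [ 0.34 -0.2  -0.28  1.48  0.    1.82]
1 [-0.12 -0.13 -0.06  1.66  0.1   1.36]
1 [-0.28  0.04  0.07  1.63  0.09  1.2 ]
-1 [ 0.34 -0.08  0.21  1.86  0.   -1.32]
-1 [ 0.34 -0.2  -0.28  1.48  0.   -1.32]
-1 [-0.12 -0.13 -0.06  1.66  0.1  -1.78]
-1 [-0.28  0.04  0.07  1.63  0.09 -1.94]
```

Run:
```python
from h import *
r.move_linear([.242,-.549,.36],0.25)
r.movep([.416,.284,.40],quat(.03))
w,po=wrist(); save(w,'w1'); np.save('w1.npy',np.r_[po[0],po[1]])
for q in('handle','carrier','stand','stop'):
    for d in regions_of(q,w)[:3]:
        m=d['pixels'].astype(np.uint8); print(q,round(d['score'],2),d['point'],cv2.boundingRect(m))
for n,X in(('hi',[.558,.127,.201]),('stop',[.591,-.215,.145]),('handle',[.416,.284,.203])): print(n,proj(w,X,po))
print(t.get_time(),po)
```

```text
handle 0.86 [159.9, 314.9] (304, 130, 29, 64)
handle 0.83 [161.5, 374.2] (358, 139, 34, 43)
carrier 0.98 [158.3, 317.0] (304, 130, 28, 64)
carrier 0.81 [157.8, 372.6] (358, 139, 33, 42)
stand 0.81 [284.6, 389.0] (357, 228, 147, 132)
stop 0.77 [284.2, 387.7] (357, 228, 147, 132)
hi [423.22508755 301.68041755]
stop [406.36719685 448.24456807]
handle [316.33045278 179.55468621]
5.225 (array([0.41636202, 0.28355506, 0.39983862]), array([ 6.96795227e-01,  7.17270099e-01, -1.20332482e-04, -3.95991912e-05]))
```

View pics/w1.png

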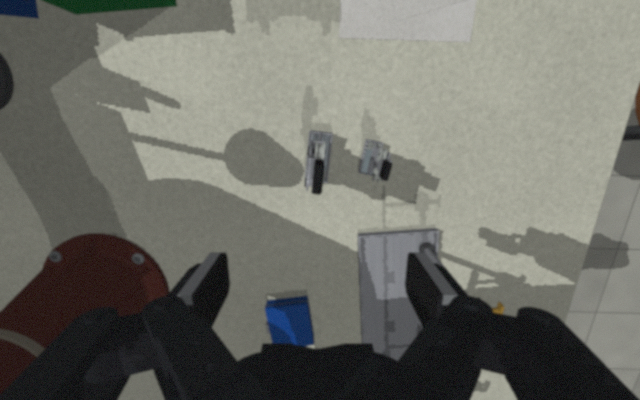

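The large carrier's handle shows at (318,177), 2 px from the prediction; the small look-alike is at (385,170). I'll descend, refine yaw from the dark handle, and check.

Run:
```python
from h import *
r.gripper_to(0.55)
r.move_linear([.417,.283,.29],0.2)
w,po=wrist(); save(w,'w2')
ds=[d for d in regions_of('handle',w) if d['score']>.4]; 
X0=proj(w,[.416,.284,.203],po); print(X0)
d=min(ds,key=lambda d:np.hypot(d['point'][1]-X0[0],d['point'][0]-X0[1]))
m=cv2.dilate(d['pixels'].astype(np.uint8),np.ones((5,5)))
k=((w['img'].max(2)<45)&(m>0)).astype(np.uint8)
n,l,st,c=cv2.connectedComponentsWithStats(k); i=1+np.argmax(st[1:,4]); print(st[i],c[i])
pts=np.argwhere(l==i)[:,::-1].astype(np.float32)
rect=cv2.minAreaRect(pts); b=cv2.boxPoints(rect); print(rect)
W=np.array([onz(w,u,.203,po) for u in b]); print(np.round(W,4))
a=w['img'][max(0,int(X0[1])-90):int(X0[1])+90,int(X0[0])-120:int(X0[0])+120,::-1]
cv2.imwrite('pics/w2c.png',cv2.resize(a,None,fx=2.5,fy=2.5))
print(int(X0[0])-120,max(0,int(X0[1])-90))
```

```text
[315.00032465 208.66996029]
[310 177  17  51 613] [317.30995106 201.76182708]
((317.7921142578125, 202.07920837402344), (13.930521011352539, 49.751861572265625), 5.7105937004089355)
[[0.4111 0.2693 0.203 ]
 [0.414  0.3094 0.203 ]
 [0.4246 0.3086 0.203 ]
 [0.4222 0.2684 0.203 ]]
195 118
```

View pics/w2c.png

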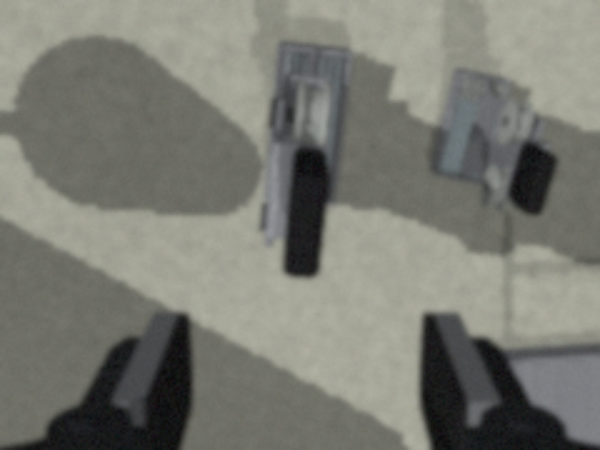

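The crop shows the large carrier with its plate on the robot side and its wheels facing the rail. The handle is at about (305,215) in the crop, turned about −0.07 rad. Grasping now.

```bash
cat >> h.py <<'E'
S=np.array([.591,-.215]); PSI=.096; DZ=.063
def uv(psi): return np.array([np.cos(psi),np.sin(psi)]),np.array([-np.sin(psi),np.cos(psi)])
def tcp(x,y,z,pitch,psi=None,dyaw=0.):
    "TCP pose that puts the wheels point at stop-frame x,y and world height z"
    psi=PSI if psi is None else psi
    v,u=uv(psi); p=S+x*v+y*u
    q=quat(psi+dyaw,pitch); zc=-R.from_quat(q).as_matrix()[:,2]
    return np.r_[p,z]+DZ*zc,q
def wheels(psi=None):
    "inverse: stop-frame x,y, world z from the present TCP"
    psi=PSI if psi is None else psi
    q=np.array(t.get_eef_rot()); X=np.array(t.get_eef_pos())+DZ*R.from_quat(q).as_matrix()[:,2]
    v,u=uv(psi); d=X[:2]-S; return np.array([d@v,d@u,X[2]])
E
python3 - <<'E'
from h import *
q=quat(-.07)
r.move_linear([.418,.287,.24],0.15,q)
r.move_linear([.418,.287,.177],0.08)
g=t.get_finger_gap(); r.gripper_to(0,60); print(g,t.get_finger_gap(),t.get_eef_pos(),t.get_wrist_force())
r.move_linear([.418,.287,.20],0.05); r.dwell(.2); print(t.get_wrist_force(),t.get_ft_torque())
r.move_linear([.418,.287,.30],0.15)
X,q=tcp(-.065,.270,.145+.16*.27+.025,.0)
r.move_linear(X,.2,q)
print(t.get_time(),t.get_eef_pos(),t.get_finger_gap(),wheels(),t.get_wrist_force())
p=vision.camera('side'); save(p,'s3'); cv2.imwrite('pics/s3c.png',cv2.resize(p['img'][110:300,200:400,::-1],None,fx=3,fy=3,interpolation=cv2.INTER_CUBIC))
for k,y in(('stop',0),('hi',.345)):
    v,u=uv(PSI); print(k,proj(p,np.r_[S+y*u,.145+.163*y]))
E
```

```text
0.5457144393968592 0.13763356869989263 [0.41829026 0.28718489 0.17751203] [-0.21960341  0.28358248  3.32693389]
[ 1.22215657 -0.70028427 -3.22016362] [0.02316443 0.03676752 0.05681683]
11.3667 [0.50016773 0.04817404 0.27627678] 0.1318209073517776 [-0.06518953  0.2706831   0.21327678] [-0.29787665  0.00578792 -3.67631484]
stop [347.00696883 146.25442186]
hi [269.77787811 188.37567329]
```

View pics/s3c.png

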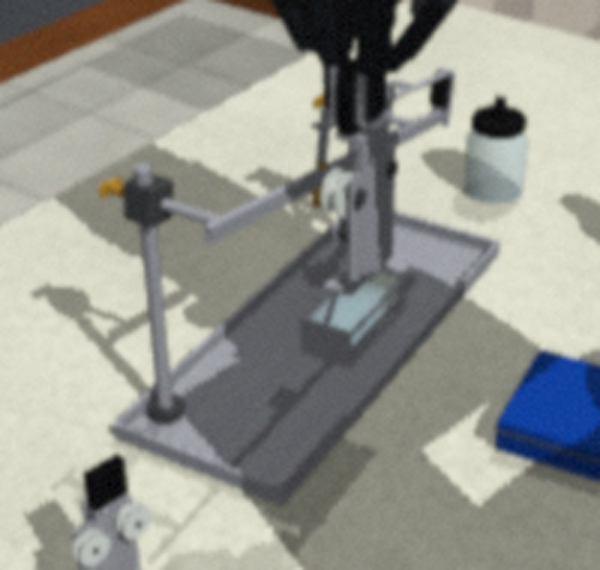

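Carrier is held upright, mouth level with the rail; the rail's end at crop (210,234) matches my model. Next: feel the side of the bar at two places, then the height.

Run:
```python
from h import *
P=.14
def go(x,y,z,v,g=None):
    X,q=tcp(x,y,z,P); return r.move_linear(X,v,q,guard=g)
go(-.065,.270,.213,.1)
go(-.015,.270,.213,.1); 
f0=np.array(t.get_wrist_force()); h=[]
for y in(.260,.297):
    go(-.006,y,.213,.08); r.dwell(.15); f0=np.array(t.get_wrist_force())
    hit=go(.022,y,.213,.02,2.); w=wheels(); f=np.array(t.get_wrist_force())-f0
    print(y,hit,w,f,t.get_ft_torque()); h.append(w)
    go(w[0]-.007,y,.213,.05)
    if not hit: break
print(t.get_time(),wheels())
```

```text
0.26 True [0.00840015 0.26009077 0.21186396] [0.37849855 0.84758183 0.07062709] [-0.303488   -0.00944697  0.03643098]
0.297 True [0.00809136 0.29707506 0.21185425] [-0.48063681  1.40762287 -1.84078377] [-0.26164112 -0.03174247 -0.04885513]
15.825 [0.00094196 0.29701761 0.2130231 ]
```

```bash
cat >> h.py <<'E'
def fz(n=12):
    a=[]
    for _ in range(n): a.append(np.r_[t.get_wrist_force(),t.get_ft_torque()]); r.dwell(.01)
    return np.mean(a,0),np.std(a,0)
E
python3 - <<'E'
from h import *
P=.14; np.set_printoptions(precision=3,suppress=True)
def go(x,y,z,v,g=None):
    X,q=tcp(x,y,z,P); return r.move_linear(X,v,q,guard=g)
r.dwell(.1); m0,s0=fz(); print(s0,m0)
for x in(.005,.007,.0085,.010,.0115):
    hit=go(x,.29,.213,.02,5.); r.dwell(.05); m,s=fz(); print(x,hit,wheels(),m-m0)
    if abs((m-m0)[0])>2: break
print(t.get_time())
E
```

```text
[0.518 0.569 0.444 0.036 0.021 0.018] [-0.26  -0.049 -3.169 -0.26  -0.025  0.007]
0.005 False [0.005 0.29  0.213] [ 0.339 -0.008 -0.015  0.002  0.007 -0.003]
0.007 False [0.007 0.29  0.213] [-0.024  0.242  0.338  0.004  0.013  0.   ]
0.0085 False [0.008 0.29  0.213] [-1.354 -0.253  0.343  0.     0.453  0.095]
0.01 False [0.009 0.29  0.213] [-6.059 -1.145  2.22  -0.164  1.757  0.38 ]
17.925
```

Run:
```python
from h import *
P=.14; np.set_printoptions(precision=3,suppress=True)
def go(x,y,z,v,g=None,dy=.01):
    X,q=tcp(x,y,z,P,dyaw=dy); return r.move_linear(X,v,q,guard=g)
go(.001,.275,.213,.04); go(.001,.275,.203,.04); r.dwell(.1); m0,_=fz(6)
hit=go(.001,.275,.172,.012,2.); w=wheels(); m,s=fz(8); print(hit,w,m-m0)
s=(w[2]-.145+.022*P)/(w[1]+.022); print('slope if uphill wheel',s,'downhill',(w[2]-.145-.022*P)/(w[1]-.022), t.get_time())
p=vision.camera('side'); cv2.imwrite('pics/s4c.png',cv2.resize(p['img'][120:240,230:370,::-1],None,fx=4,fy=4,interpolation=cv2.INTER_CUBIC))
```

```text
True [0.001 0.275 0.197] [ 0.671 -1.094  7.725  0.133 -0.093 -0.036]
slope if uphill wheel 0.18577582014926716 downhill 0.19374045980467605 20.0417
```

View pics/s4c.png

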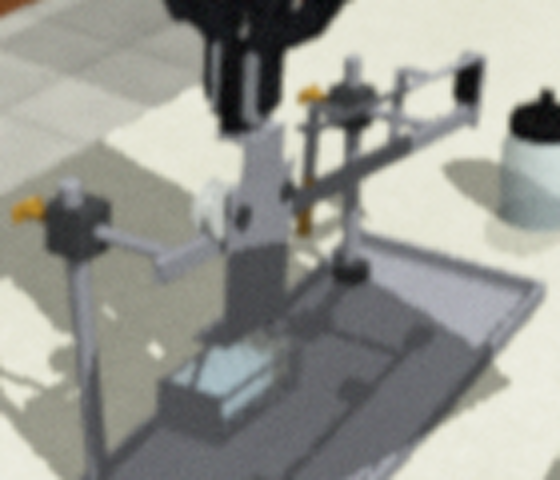

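The image shows the wheels at the bar near (215,230). I'll check whether a tread or a flange is resting on it by probing at a few lateral offsets.

Run:
```python
from h import *
P=.16; np.set_printoptions(precision=4,suppress=True)
def go(x,y,z,v,g=None,dy=.01):
    X,q=tcp(x,y,z,P,dyaw=dy); return r.move_linear(X,v,q,guard=g)
for x in(-.0015,.0005,.0025,.0045):
    go(x,.275,.202,.03); r.dwell(.1); m0,_=fz(5)
    hit=go(x,.275,.186,.012,2.); w=wheels(); m,s=fz(5); print(x,hit,w,(m-m0))
go(.001,.275,.202,.03); print(t.get_time())
```

```text
-0.0015 True [-0.0011  0.275   0.1991] [ 2.8086 -0.2953  3.1842  0.1355 -0.8882 -0.1811]
0.0005 True [0.0005 0.2749 0.1967] [ 0.5512 -1.9953  7.127   0.1476 -0.135  -0.0465]
0.0025 True [0.0017 0.2751 0.1971] [ 0.2045 -0.3603  1.0975  0.0062 -0.1477 -0.0082]
0.0045 True [0.0045 0.2749 0.2005] [-0.0287 -1.3985  6.7419  0.1072 -0.086  -0.0349]
24.5583
```

```bash
cat >> h.py <<'E'
XR=.0012
def at(y,z,P,v,g=None):
    X,q=tcp(XR,y,z,P,dyaw=.01); return r.move_linear(X,v,q,guard=g)
E
python3 - <<'E'
from h import *
P=.178; np.set_printoptions(precision=4,suppress=True)
at(.275,.200,P,.03); r.dwell(.1); m0,_=fz(10)
at(.275,.186,P,.006,1.5); w=wheels(); m,s=fz(6); print(w,m-m0)
z=w[2]; L=[]
np.save('m0.npy',m0)
z0=z
for y in (.275,.269,.263,.257,.251,.245):
    z=z0-.186*(.275-y) if y==.275 else z-.186*.006
    at(y,z,P,.03); m,_=fz(6); f=(m-m0)[2]
    L.append((y,wheels()[2],f,(m-m0)[1],(m-m0)[3],(m-m0)[0])); z+=np.clip((f-3)*.00012,-.0004,.0004)
print(np.array(L)); print(z,t.get_time())
E
```

```text
[0.0012 0.2749 0.1964] [ 0.3157 -1.1148  7.4602  0.1732 -0.0856 -0.0349]
[[ 0.275   0.1965  5.0232 -0.6441  0.0863  0.842 ]
 [ 0.269   0.1954  3.8361 -1.0188  0.047   0.9194]
 [ 0.263   0.1943  2.5935 -0.5793  0.0161  0.4862]
 [ 0.257   0.1932  2.0457 -0.2186  0.0217  0.5912]
 [ 0.251   0.1921  2.4889 -0.4566  0.0127  0.3116]
 [ 0.245   0.1909  2.7066 -0.4303  0.01    0.4443]]
0.1908919521506094 28.2667
```

Slope is about 0.187 and the rail force is a steady 2–3 N. Next, through the catch.

Run:
```python
from h import *
P=.183; np.set_printoptions(precision=4,suppress=True)
m0=np.load('m0.npy'); z=.1909; L=[]; y=.245
while y>.1605:
    y-=.005; z-=.187*.005
    at(y,z,P,.03); m,_=fz(5); d=m-m0
    L.append((y,wheels()[2],*d[:4]))
    if min(abs(y-.222),abs(y-.178))>.013: z+=np.clip((d[2]-2.5)*.00012,-.0003,.0003)
    elif d[2]>13: z+=.0003
    if d[2]>16: print('high');break
print(np.array(L)); print(y,z,t.get_time(),t.get_finger_gap())
p=vision.camera('side'); save(p,'s5'); cv2.imwrite('pics/s5c.png',cv2.resize(p['img'][120:240,230:370,::-1],None,fx=4,fy=4,interpolation=cv2.INTER_CUBIC))
```

```text
[[ 0.24    0.1899 -0.1243 -0.1338  1.6369 -0.0093]
 [ 0.235   0.1892 -0.2931  2.2273  4.6544  0.6778]
 [ 0.23    0.1883 -0.1666 -0.8182  7.9693 -0.0312]
 [ 0.225   0.1872  0.0133 -3.8434  7.7694 -0.8029]
 [ 0.22    0.186   0.92   -5.0032  6.6758 -1.04  ]
 [ 0.215   0.185   0.9173 -1.3513  5.6313  0.0214]
 [ 0.21    0.1841  1.1125 -0.8004  4.9396  0.0008]
 [ 0.205   0.1831  0.4474 -0.7465  3.9261 -0.0021]
 [ 0.2     0.1823  0.2606 -0.5852  2.0773  0.0135]
 [ 0.195   0.1814  0.0613 -0.5456  1.1691 -0.0133]
 [ 0.19    0.181  -1.022   1.8262  7.1318  0.9015]
 [ 0.185   0.1797 -0.8058 -1.4887  8.1425  0.0427]
 [ 0.18    0.1786  0.0857 -4.4197  6.7562 -0.7274]
 [ 0.175   0.1775  0.6453 -2.5015  5.4452 -0.4047]
 [ 0.17    0.1765  1.0832 -0.7998  3.1263  0.0332]
 [ 0.165   0.1756  1.0192 -0.617   2.6293  0.0034]
 [ 0.16    0.1747  0.3288 -0.1874  1.3551  0.0095]]
0.15999999999999992 0.174740253376898 34.375 0.1309000895762321
```

View pics/s5c.png

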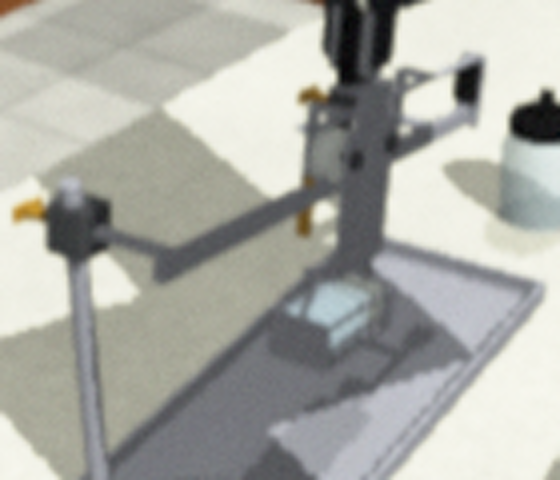

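Run:
```python
from h import *
np.set_printoptions(precision=3,suppress=True)
m0=np.load('m0.npy'); z=.17455
for _ in range(3):
    at(.160,z,.183,.01); m,_s=fz(6); d=m-m0; print(z,d[:4])
    if d[2]>2.5: break
    z-=.0002
r.gripper_to(0.6); print(t.get_time(),t.get_finger_gap())
p=vision.camera('side'); a=p['img'][100:240,230:390,::-1]; r.dwell(2.0)
q=vision.camera('side'); b=q['img'][100:240,230:390,::-1]
cv2.imwrite('pics/s6.png',cv2.resize(np.hstack([a,b]),None,fx=2.5,fy=2.5,interpolation=cv2.INTER_CUBIC)); print(t.get_time(),t.get_wrist_force())
```

```text
0.17455 [-0.327 -0.035  3.015  0.01 ]
35.1917 0.6032423367749792
37.2917 [-0.349 -0.125  0.176]
```

View pics/s6.png

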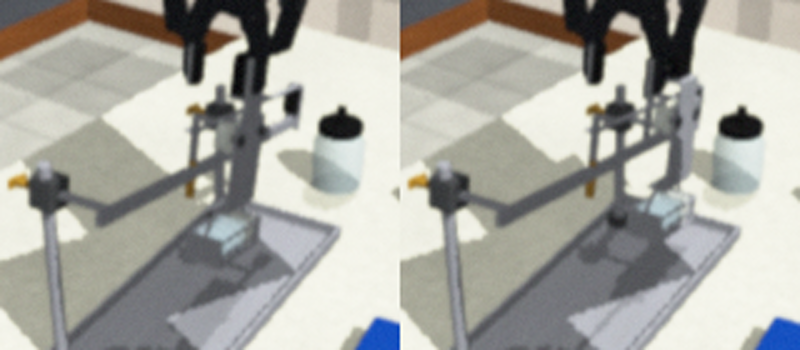

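Left frame: just released. Right frame: rolled down to about (685,110), next to the stop at (697,95). I'll raise the arm clear and check that it is at rest against the stop.

Run:
```python
from h import *
np.set_printoptions(precision=3,suppress=True)
X=np.array(t.get_eef_pos()); r.move_linear(X+[0,0,.12],.12); r.move_linear(X+[-.06,.1,.15],.2)
c=[]
for _ in range(3):
    p=vision.camera('side'); ds=[d for d in regions_of('carrier',p) if d['score']>.3]; c.append([(d['point'],round(d['score'],2)) for d in ds]); r.dwell(.5)
for a in c: print(a)
v,u=uv(PSI)
for y in(.037,.06): print(y,'expected wheels/handle px',[proj(p,np.r_[S+y*u+.001*v,.145+.187*y+h]) for h in(0,.072,-.114)])
tp=vision.camera('top')
def crop(p,x,y,w,h,f): return cv2.resize(p['img'][y:y+h,x:x+w,::-1],None,fx=f,fy=f,interpolation=cv2.INTER_CUBIC)
cv2.imwrite('pics/f.png',np.hstack([crop(p,300,110,100,100,4),crop(tp,350,110,100,100,4)])); print(t.get_time(),t.get_wrist_force())
```

```text
[([165.3, 338.7], 0.91), ([300.6, 237.6], 0.77)]
[([163.8, 338.2], 0.83), ([301.5, 237.8], 0.72)]
[([305.8, 235.9], 0.68), ([164.9, 335.4], 0.62)]
0.037 expected wheels/handle px [array([340.338, 149.303]), array([341.398, 122.86 ]), array([338.81 , 187.418])]
0.06 expected wheels/handle px [array([336.219, 151.344]), array([337.139, 124.481]), array([334.895, 190.   ])]
41.0417 [0.744 0.688 0.502]
```

View pics/f.png

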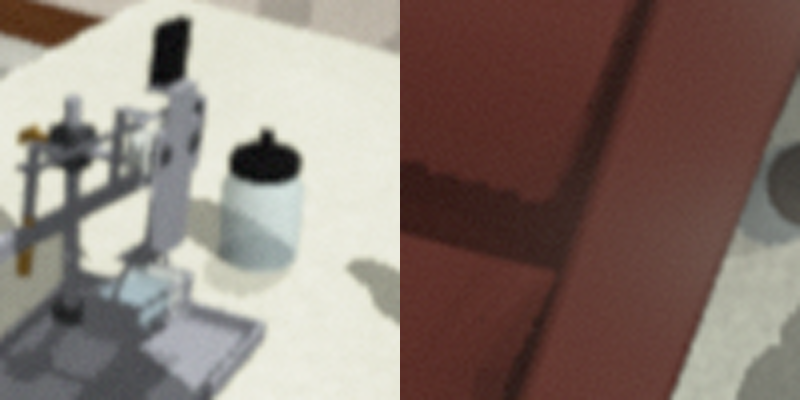

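The carrier hangs upright. Its handle is at (342,123) in the side view, against a predicted (341–344,123) at the stop, and the jar is untouched. I'll check for motion between two frames, then hand in.

Run:
```python
from h import *
a=vision.camera('side')['img']; r.dwell(2.); b=vision.camera('side')['img']
A,B=[cv2.cvtColor(i[110:200,325:362],cv2.COLOR_RGB2GRAY).astype(np.float32) for i in(a,b)]
sh,resp=cv2.phaseCorrelate(A,B); print('shift px',sh,resp,'mean diff',np.abs(A-B).mean())
C=cv2.imread('pics/f.png')[:,:400]
k=(b[105:140,330:358].max(2)<60); ys,xs=np.nonzero(k); print('handle centroid',xs.mean()+330,ys.mean()+105)
if max(map(abs,sh))<.3: print(t.get_time()); ticket.finish_job()
```

```text
shift px (0.011605934296916587, -0.014028719729090255) 0.9788294410705567 mean diff 1.5942943
handle centroid 342.0091743119266 122.74311926605505
43.1417
the job is handed in; nothing more can be done
```

I handed the job in at about 43 s of the 72 s allowed. `finish_job` reports no verdict, so these are my own checks.

**What I did**
- **Pick-up:** I chose the large carrier, whose handle triangulated at 186 mm (the look-alike's was at 127 mm). I gripped its handle and kept it upright.
- **Rail:** I located the bar by touching its side, then probed its height at several sideways offsets, which showed the treads on the bar, not a flange. The slope came out at about 187 mm/m.
- **Catch:** I eased the carrier down and through the catch. The force along the rail reversed twice, once for each wheel. I let go with its middle at about 155–160 mm from the stop, and it rolled down under the keeper rod by itself.

**Last checks**
- **At rest:** two side views 2 s apart show a shift of about 0.01 px.
- **Position:** the handle is within about 2 px of where it should be against the stop. One pixel is about 5.6 mm along the rail there, so this does not prove the 28–45 mm window.
- **Upright and clear:** in the last picture the carrier hangs upright on the rail, with the jar standing untouched beside it. The arm was raised clear of the stand.
- **Forces:** the averaged change in vertical wrist force stayed near 8 N or below during the probes and in the catch. Brief peaks between readings were not recorded.

**What failed or disagreed**
- The camera put the slope at about 163 mm/m against 187 felt. I used the felt value.
- The top camera's last view was blocked by the arm, so the final position rests on the side camera alone.
- I did not check the bottle and slide box at the end.

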